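# Refit a sloping picking bin: turn the tray round and slide the front board in

## Robot

A 6-joint arm with a two-finger parallel gripper is mounted at the origin on the work surface. World frame = base frame: x ahead of the robot, y to its left, z up, the work surface at z = 0. Lengths are in m, angles in rad, forces in N, time in s.
With the tool pointing down it reaches from about 0.35 to 0.775 m from the base axis. Payload 7.3 kg.
Tool frame: the origin (TCP) lies at the very end of the fingers, on their centre line; the grasp point (between the pads) lies 19 mm behind it (robot.pinch_z is the distance from the TCP to the grasp point, in m); z points along the fingers, y is the line along which they close (so a half turn about z gives the same grasp; the last joint's range is limited). The gripper opens to 92 mm and grips with 3 to 60 N. Pads are 19 mm wide; open, the fingers measure 130 mm over their backs; the gripper's body (75 mm by 190 mm) begins 47 mm behind the grasp point.
Start: joints at [1.191, 0.342, 1.524, -0, 1.275, -0.146], TCP at [0.122, 0.511, 0.227] pointing down, gripper open.
Joint ranges: [-2.53, 2.53], [-0.77, 2.02], [0.04, 2.7], [-1, 4.14], [0.28, 2.66], [-3.11, 3.11]. Speed limits (rad/s): [2.57, 2.57, 3.14, 3.14, 3.14, 3.14].

## Interface

Orientations are given as [roll, pitch, yaw] about the fixed x, y, z axes, in that order (R = Rz(yaw) Ry(pitch) Rx(roll)).
In Python, from cell import robot gives the robot as it stands.
- The arm moves only by the tool move_arm, never from a script. Its argument "motion" is a list of rows, each a list of 6 numbers: the shift along the tool's x, y, z in units of 0.1 m (1.0 is 0.1 m), then the turn, a rotation vector about the tool's x, y, z in units of pi rad (1.0 is pi rad). In form: [[dx, dy, dz, rx, ry, rz], ...]. A call has 1 to 12 rows; each row is the pose to reach, as a shift and turn from the pose commanded when the call began, along the tool's axes at that moment, turning the shorter way round; what a row does not reach only later rows make up. A row lasts 1/8 s, in which the tool goes at most 62.5 mm and 10.7 degrees, less where a joint would pass 70% of its speed; a pose out of reach is approached as far as the arm can. A call with a number of a shift or a turn outside -1 to 1 is refused whole. A call with a gripper value outside its range is refused whole. "fingers" is the opening, from -1 (shut) to 1 (fully open), set as the call begins (left out, the last holds). The fingers move at their own pace and stop on an object; "newtons" is the grip in N (left out, the last holds). Time passes only in rows, so rows that repeat a pose let the fingers close. It gives the time, the measured TCP pose, the force, the opening and the grip force at its end, in the units of the state.
- robot.observe(): the state, without advancing time (a new reading comes with each control period).
- robot.read_camera(name): name is "side" or "top" or "wrist"; returns a dict with "image" (384x512x3 uint8, red, green, blue), "range_z" (384x512 float32, m along the optical axis (not along the pixel's ray), 0 where there is no reading), "vfov" (degrees; the focal length in pixels is half the picture's height over the tangent of half this angle, whatever the lens; pixels are square), "cx", "cy" (the principal point, pixels), "k1" (the pictures are not rectified: a ray, as slopes to the right and down, at radius r is drawn at 1 + k1 r^2 times it, then the intrinsics apply), "extrinsics" (4x4, takes a point from camera to world coordinates); the wrist camera has in their place "hand_eye" (4x4, takes a point from camera to tool coordinates, whose origin is the TCP and whose axes are the flange's). Camera axes: x right, y up, looking along -z (the intrinsics and any distortion apply to the point x, -y, -z); pixel columns grow to the right and rows downward; lengths in m; the calibration is good to about 2 mm. A picture is of the moment at which its call begins: read the wrist's pose just before it.
- robot.hand_in(): hands the job in; it is judged then, once.
The state is a dict: "time": time; "qpos": joint angles; "qvel": joint speeds; "joint_efforts": joint torques, N m; "tool_pos": TCP position; "tool_rot": TCP orientation; "contact_force": force on the tool from outside, world axes, zero at the start; "torque": the same for the moment, N m; "opening": finger opening in m; "grip_force": force on a finger pad.
Only numpy, scipy, OpenCV 4.12 (cv2) and the standard library are available. Lean on these libraries where they do the work, as an engineer would, in place of code of your own. Each camera call takes 0.05 s, during which the arm holds its last target. There are 200 camera calls.

## Task

The lift-out tray in the wide picking bin was put in back to front: lift it clear, turn it half round and seat it fully again, with its undivided compartment towards the bin's low front. Then take the wide front board from the rack and slide it down the slot at the front of that bin, keeping hold of it, until it is fully home with its shoulders level with the rim, and let go. Leave the narrow board and everything else where it is.

Things in the scene. Friction and masses are not known exactly. Their poses are not given: they have to be found in the camera images.
- stand: Grey sheet-metal bin stand, fixed. Its deck slopes 27 degrees down to its front (-x), which faces the robot within 12 degrees. Holds the wide empty bin and, on its +y side, a narrower grey bin (105 mm wide, full of sockets, its board already in, 137.5 mm from centre to centre). Origin: on the worktop under the wide bin's middle; z up. Stand and rack may swap sides (left, right).
- bin: Wide grey plastic picking bin, fixed on the stand: outside 190 (x) by 150 (y) by 92 mm (z), walls and floor 4 mm. Origin: centre of its underside. x runs from the front uphill to the rear, z out of its open top, square to its floor: z leans 27 degrees from vertical towards the front. Side and rear walls reach the rim, z = 92 mm; the front wall is only 40 mm high.
- slot_seat (a point): Bottom centre of the board slot, just behind the bin's front wall (bin x = -87.25, y = 0, z = 4 mm): here the middle of a home board's lower edge rests. Axes as the bin's. The slot lies between ribs 10 to 12 mm broad on both side walls: 7.5 mm wide in x, 142 mm from side wall to side wall, open in the middle.
- slot_mouth (a point): Centre of the slot's mouth at the bin's rim, 88 mm above slot_seat along the bin's z. The ribs' last 8 mm flare outward, widening the mouth by 3 mm to the front and 3 mm to the rear.
- tray_seat (a point): On the bin's floor, centre of the tray's space (bin x = 7.25, y = 0, z = 4 mm), 167.5 mm in x, from the slot's ribs to the rear wall, by 142 mm in y. The seated tray's origin lies here. Axes as the bin's.
- tray: White plastic lift-out tray, 162.5 (x) by 137 mm (y) at its rim, 7 mm less at its foot, walls 50 mm high, 160 to 260 g; 2.5 mm play to each side in the bin. Origin: centre of its underside, z out of its open top. On its -x side one undivided compartment, on its +x side two, parted by a thin wall. At the start its x points to the bin's front, at the end to the bin's rear.
- tray_handle (a point): Top of the tray's handle, at tray x = y = 0, z = 84 mm. The handle is the tray's thick middle wall along y: 10 mm thick (x); over its middle 84 mm (y) it rises 34 mm above the tray's rim. With the tray seated its top is 4 mm below the bin's rim.
- tray_undivided (a point): On the tray's floor, middle of the undivided compartment: tray x = -42, y = 0, z = 3 mm.
- rack: Dark steel board rack, fixed: base plate 130 (x) by 150 (y) by 6 mm with two upright slots at x = -35 and +35 mm, each between two plates 44 mm high and 140 mm long, 7 mm apart. Origin: centre of its underside; z up, x pointing away from the robot within 12 degrees. One slot holds the wide board, the other the narrow one; which is which varies.
- board_wide: Wide front board, white plastic, upright in the rack, lower edge on its base plate: 5 mm thick (x), 135 wide (y), 88 high to its shoulders, lower corners rounded (8 mm), 60 to 100 g. Origin: middle of its lower edge, z up. Front and back are alike; either may face forward. Home in the bin its shoulders are level with the rim and its pull stands above it.
- wide_pull (a point): Middle of the top of the wide board's pull, at board x = y = 0, z = 110 mm. The pull is a block in the middle of the board's upper edge: 10 mm thick (x), 60 wide (y), 22 high.
- board_narrow: Narrow front board, alike (same thickness, height and pull) but 90 mm wide; it stands in the rack's other slot and stays there. Origin: middle of its lower edge, z up.
- jar: Bystander: clear plastic jar with a white snap flip-top lid, 66 mm across, 90 mm high. Origin: centre of its underside.
- spacer: Bystander: aluminium bearing spacer, a ring 60 mm across and 40 mm high. Origin: centre of its underside.
- cup: Bystander: orange silicone bushing cup, 64 mm across, 45 mm high. Origin: centre of its underside.
There are look-alikes about, which are no part of the job. What is shaped like the board_wide but pink or yellow is not meant.

How it is judged:
On the way, in this order (a step that is already met when the one before it is completed fails the run):
1. the tray is lifted clear out of the bin (z of tray in the frame of bin above 0.085 m), for 0.1 s.
2. the tray is seated flat in the bin again, turned half round (x of tray in the frame of bin between 0.003 and 0.0115 m and y of tray in the frame of bin between -0.004 and 0.004 m and z of tray in the frame of bin between 0.001 and 0.008 m and angle between the z axis of tray and the z axis of bin, either way round below 0.05 rad and x of tray_undivided in the frame of bin below -0.03 m), for 0.3 s.
3. the wide board is guided down the lower half of the slot while the fingers hold it (x of board_wide in the frame of slot_seat between -0.0025 and 0.0025 m and y of board_wide in the frame of slot_seat between -0.005 and 0.005 m and angle between the z axis of board_wide and the z axis of bin, either way round below 0.05 rad and z of board_wide in the frame of slot_seat between 0.004 and 0.045 m and contact force between the fingers and board_wide above 0.5 N), for 0.06 s.
At the end, for the whole second after the job is handed in: The tray lies flat in the wide bin (within 4 mm, 0.05 rad), its undivided compartment to the front; the wide board stands in that bin's front slot, lower edge within 3.5 mm of the bottom, within 0.05 rad of the slot's direction; both released and at rest (all of step 2 and x of board_wide in the frame of slot_seat between -0.0025 and 0.0025 m and y of board_wide in the frame of slot_seat between -0.005 and 0.005 m and angle between the z axis of board_wide and the z axis of bin, either way round below 0.05 rad and z of board_wide in the frame of slot_seat between -0.003 and 0.0035 m and linear speed of each of board_wide, tray below 0.01 m/s); the robot touches nothing.
It fails at once if the narrow board is moved by more than 25 mm (distance of board_narrow from where it was at the start of the episode above 0.025 m).
It fails at once if the jar is moved by more than 30 mm (distance of jar from where it was at the start of the episode above 0.03 m).
It fails at once if the spacer is moved by more than 30 mm (distance of spacer from where it was at the start of the episode above 0.03 m).
It fails at once if the cup is moved by more than 30 mm (distance of cup from where it was at the start of the episode above 0.03 m).
It also fails if it takes over 72 s, if anything falls off the work surface, if the arm or the gripper's body presses on something with over 40 N, if the wrist force passes 120 N, or if a joint passes its speed limit or range.

## Working session

There is one attempt and no reset: what is moved stays moved. The work goes in short steps, Python scripts to look and compute and a tool call to move; the robot and the scene stay as the last step left them, time stands still between calls to the robot, and variables do not carry over. Pictures are saved under pics/ and viewed, at most 11 in all, crops included, and the job is handed in when it is done.

Besides the shell and the picture viewer there is one more tool, called in YAML: its name, and indented under it one key for each argument. move_arm: Moves the arm, as the interface text tells. Shifts and turns lie within -1 to 1; 1 stands for 0.1 m of shift or pi rad of turn. Its arguments: {"type":"object","properties":{"motion":{"type":"array"},"fingers":{"type":"number"},"newtons":{"type":"number"}},"required":["motion"]}

```bash
ls; mkdir -p pics
cat > h.py <<'E'
import numpy as np, cv2
from scipy.spatial.transform import Rotation as R
from cell import robot
def save(c,n): cv2.imwrite('pics/'+n,cv2.cvtColor(c['image'],cv2.COLOR_RGB2BGR))
def toolT():
    s=robot.observe(); T=np.eye(4); T[:3,:3]=R.from_euler('xyz',s['tool_rot']).as_matrix(); T[:3,3]=s['tool_pos']; return T
def snap(n):
    T=toolT(); c=robot.read_camera(n)
    c['T']=T@c['hand_eye'] if n=='wrist' else np.array(c['extrinsics']); return c
def slopes(c,u,v):
    f=192/np.tan(np.radians(c['vfov'])/2)
    x=(np.asarray(u,float)-c['cx'])/f; y=(np.asarray(v,float)-c['cy'])/f
    a,b=x.copy(),y.copy()
    for _ in range(20):
        k=1+c['k1']*(a*a+b*b); a,b=x/k,y/k
    return a,b
def cloud(c):
    v,u=np.mgrid[:384,:512]; a,b=slopes(c,u,v); z=c['range_z']
    P=np.stack([a*z,-b*z,-z],-1)@c['T'][:3,:3].T+c['T'][:3,3]; P[z<=0]=np.nan; return P
def proj(c,p):
    q=(np.asarray(p)-c['T'][:3,3])@c['T'][:3,:3]; a=q[...,0]/-q[...,2]; b=-q[...,1]/-q[...,2]
    k=1+c['k1']*(a*a+b*b); f=192/np.tan(np.radians(c['vfov'])/2)
    return np.stack([a*k*f+c['cx'],b*k*f+c['cy']],-1)
E
python3 - <<'E'
from h import *
a=snap('top');b=snap('side')
save(a,'t0.png');save(b,'s0.png')
np.savez('t0.npz',P=cloud(a),I=a['image']);np.savez('s0.npz',P=cloud(b),I=b['image'])
print(robot.observe(),robot.pinch_z)
for c in (a,b): print(c['vfov'],c['k1'],np.isfinite(cloud(c)[...,0]).mean(),c['T'].round(3))
E
```

```text
pics
{'time': 0.1, 'qpos': array([ 1.19099416e+00,  3.42654365e-01,  1.52489617e+00, -1.16020081e-05,
        1.27539386e+00, -1.46019020e-01]), 'qvel': array([ 0.00170471, -0.00038868, -0.00487786,  0.0012132 ,  0.00090552,
        0.00055453]), 'joint_efforts': array([ 2.76777711e-03, -4.32003665e+01, -2.44693476e+01,  7.19384383e-02,
        5.25365677e-02, -7.63111302e-06]), 'tool_pos': array([0.1214815 , 0.51039171, 0.22612261]), 'tool_rot': array([-3.14025369e+00, -1.85701353e-04,  2.90781277e+00]), 'contact_force': array([0.61908139, 0.24210433, 0.64921906]), 'torque': array([ 0.008529  , -0.04452259, -0.03020145]), 'grip_force': 0.0, 'opening': 0.09187269755130874} 0.0188
57.19964076958673 0.0025688397754694797 0.9960886637369791 [[ 0.007  0.998 -0.059  0.536]
 [-1.     0.008  0.015 -0.097]
 [ 0.015  0.059  0.998  0.929]
 [ 0.     0.     0.     1.   ]]
46.99029024504598 -0.02300323198313822 0.9959055582682291 [[-0.912  0.248 -0.327  0.297]
 [-0.41  -0.564  0.716  0.569]
 [-0.007  0.788  0.616  0.705]
 [ 0.     0.     0.     1.   ]]
```

View pics/t0.png

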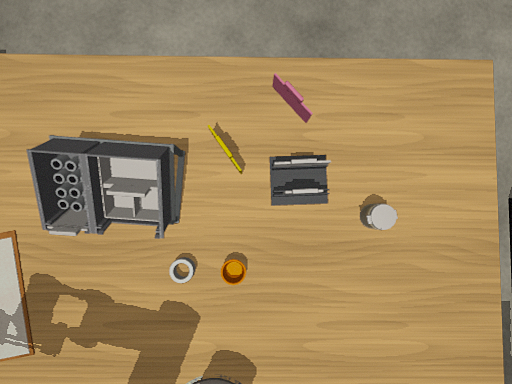

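View pics/s0.png

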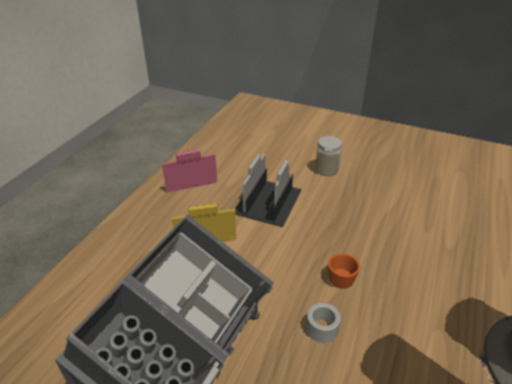

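```bash
cat > c.py <<'E'
from h import *
d=np.load('t0.npz');P,I=d['P'],d['I'].astype(int)
wood=P[...,2]<0.012
def reg(u0,u1,v0,v1,zmin=.015):
    p=P[v0:v1,u0:u1].reshape(-1,3);c=I[v0:v1,u0:u1].reshape(-1,3);k=p[:,2]>zmin;return p[k],c[k]
p,c=reg(20,195,125,245)
# stand/bins: search psi by histogram peak of rim plane, then min-area rect
print('stand bbox',p.min(0),p.max(0))
for psi in np.radians(np.arange(-12,12.1,2)):
    M=(R.from_euler('z',psi)*R.from_euler('y',-np.radians(27))).as_matrix()
    q=p@M; h,e=np.histogram(q[:,2],np.arange(0,.8,.002)); i=h.nonzero()[0][-1]
    print(np.degrees(psi).round(),'top',e[i], [ (round(e[j],3),h[j]) for j in range(len(h)) if h[j]>150])
p,c=reg(265,335,150,210)
for lo,hi in((.04,.055),(.09,.099),(.105,.125)):
    k=(p[:,2]>lo)&(p[:,2]<hi);q=p[k]; print(lo,len(q))
    for s in (q[:,0]>q[:,0].mean(),q[:,0]<=q[:,0].mean()):
        if s.sum()>3: print(s.sum(),q[s].min(0).round(3),q[s].max(0).round(3),cv2.minAreaRect((q[s][:,:2]*1000).astype(np.float32)))
for n,b in dict(jar=(360,402,195,235),ring=(165,200,252,290),cup=(215,252,252,290)).items():
    p,c=reg(*b,zmin=.03); print(n,np.median(p,0),p.min(0),p.max(0))
E
python3 c.py
```

```text
stand bbox [0.468734   0.08699695 0.01671695] [0.70383873 0.38248176 0.20667985]Traceback (most recent call last):
  File "c.py", line 11, in <module>
    q=p@M; h,e=np.histogram(q[:,2],np.arange(0,.8,.002)); i=h.nonzero()[0][-1]
                                                            ~~~~~~~~~~~~~~^^^^
IndexError: index -1 is out of bounds for axis 0 with size 0
```

```bash
sed -i 's/np.arange(0,.8,.002)/np.arange(-.6,.4,.003)/; s/h\[j\]>150/h[j]>220/' c.py; python3 c.py
```

```text
stand bbox [0.468734   0.08699695 0.01671695] [0.70383873 0.38248176 0.20667985]
-12.0 top -0.056999999999999496 [(np.float64(-0.186), np.int64(251)), (np.float64(-0.177), np.int64(521)), (np.float64(-0.174), np.int64(645)), (np.float64(-0.171), np.int64(510)), (np.float64(-0.168), np.int64(273)), (np.float64(-0.159), np.int64(230)), (np.float64(-0.156), np.int64(236)), (np.float64(-0.153), np.int64(239)), (np.float64(-0.15), np.int64(305)), (np.float64(-0.147), np.int64(300)), (np.float64(-0.144), np.int64(334)), (np.float64(-0.141), np.int64(344)), (np.float64(-0.138), np.int64(353)), (np.float64(-0.135), np.int64(365)), (np.float64(-0.132), np.int64(554)), (np.float64(-0.129), np.int64(738)), (np.float64(-0.126), np.int64(404)), (np.float64(-0.123), np.int64(316)), (np.float64(-0.12), np.int64(233)), (np.float64(-0.117), np.int64(226)), (np.float64(-0.108), np.int64(228)), (np.float64(-0.102), np.int64(226)), (np.float64(-0.099), np.int64(267)), (np.float64(-0.096), np.int64(505)), (np.float64(-0.093), np.int64(456)), (np.float64(-0.09), np.int64(259)), (np.float64(-0.087), np.int
[... 14254 characters left out ...]
 88.59385681152344), 2.0922179222106934)
0.105 233
121 [ 0.644 -0.243  0.107] [ 0.654 -0.185  0.12 ] ((648.9976196289062, -214.25140380859375), (9.8784818649292, 58.454959869384766), 0.9755229353904724)
112 [ 0.574 -0.248  0.105] [ 0.584 -0.189  0.12 ] ((578.8942260742188, -218.51071166992188), (9.4591646194458, 58.16484069824219), 0.45289722084999084)
jar [ 0.520869   -0.40008601  0.08936438] [ 0.48912416 -0.44370837  0.0302983 ] [ 0.55115645 -0.36979121  0.09430171]
ring [0.38134947 0.08032194 0.03984327] [0.35199878 0.05062941 0.03005978] [0.41104655 0.10861745 0.04505335]
cup [ 0.37277831 -0.04661611  0.04423219] [ 0.35044097 -0.08096102  0.03035544] [ 0.41206883 -0.01893559  0.04780792]
```

```bash
cat > rim.py <<'E'
from h import *
def fit(P,psi,zr,lo=-1,hi=1):
    # P Nx3 world points; refine yaw by plane of rim points with 27 deg tilt held
    from scipy.optimize import least_squares
    for _ in range(4):
        M=(R.from_euler('z',psi)*R.from_euler('y',-np.radians(27))).as_matrix()
        q=P@M; k=abs(q[:,2]-zr)<.005; p=P[k]
        f=lambda a:(p@(R.from_euler('z',a[0])*R.from_euler('y',-np.radians(27))).as_matrix())[:,2]-a[1]
        s=least_squares(f,[psi,zr],loss='soft_l1',f_scale=.0015).x; psi,zr=s
    M=(R.from_euler('z',psi)*R.from_euler('y',-np.radians(27))).as_matrix(); q=P@M
    return psi,zr,M,q[abs(q[:,2]-zr)<.004]
E
python3 - <<'E'
from rim import *
P=np.load('t0.npz')['P'][125:245,20:195].reshape(-1,3);P=P[P[:,2]>.015]
psi,zr,M,q=fit(P,np.radians(-4),-.1045)
print(np.degrees(psi),zr,len(q))
print(cv2.minAreaRect((q[:,:2]*1000).astype(np.float32)))
h,e=np.histogram(q[:,1],np.arange(.1,.5,.004)); print([(round(a,3),b) for a,b in zip(e,h)if b>8])
h,e=np.histogram(q[:,0],np.arange(.3,.9,.004)); print([(round(a,3),b) for a,b in zip(e,h)if b>5])
E
```

```text
-3.6041780954825393 -0.1059141847231062 2117
((558.267333984375, 274.198486328125), (278.29864501953125, 193.45675659179688), 89.84648895263672)
[(np.float64(0.132), np.int64(58)), (np.float64(0.136), np.int64(147)), (np.float64(0.14), np.int64(144)), (np.float64(0.144), np.int64(30)), (np.float64(0.148), np.int64(15)), (np.float64(0.152), np.int64(14)), (np.float64(0.18), np.int64(11)), (np.float64(0.184), np.int64(11)), (np.float64(0.188), np.int64(12)), (np.float64(0.192), np.int64(13)), (np.float64(0.196), np.int64(9)), (np.float64(0.208), np.int64(9)), (np.float64(0.212), np.int64(14)), (np.float64(0.216), np.int64(12)), (np.float64(0.22), np.int64(12)), (np.float64(0.224), np.int64(9)), (np.float64(0.228), np.int64(9)), (np.float64(0.232), np.int64(9)), (np.float64(0.236), np.int64(11)), (np.float64(0.24), np.int64(12)), (np.float64(0.244), np.int64(12)), (np.float64(0.248), np.int64(9)), (np.float64(0.252), np.int64(9)), (np.float64(0.272), np.int64(9)), (np.float64(0.276), np.int64(17)), (np.float64(0.28), np.int64(13)), (np.float64(0.284), np.int64(146)), (np.float64(0.288),
[... 1581 characters left out ...]
)), (np.float64(0.576), np.int64(34)), (np.float64(0.58), np.int64(34)), (np.float64(0.584), np.int64(33)), (np.float64(0.588), np.int64(31)), (np.float64(0.592), np.int64(31)), (np.float64(0.596), np.int64(37)), (np.float64(0.6), np.int64(35)), (np.float64(0.604), np.int64(36)), (np.float64(0.608), np.int64(35)), (np.float64(0.612), np.int64(33)), (np.float64(0.616), np.int64(36)), (np.float64(0.62), np.int64(37)), (np.float64(0.624), np.int64(35)), (np.float64(0.628), np.int64(37)), (np.float64(0.632), np.int64(43)), (np.float64(0.636), np.int64(30)), (np.float64(0.64), np.int64(38)), (np.float64(0.644), np.int64(40)), (np.float64(0.648), np.int64(138)), (np.float64(0.652), np.int64(226))]
```

```bash
cat >> rim.py <<'E'
B=dict(psi=np.radians(-3.6),o=np.array([.5595,.2155,-.1979]))
import json,os
if os.path.exists('bin.json'):
    j=json.load(open('bin.json'));B=dict(psi=j['psi'],o=np.array(j['o']))
def binT():
    M=(R.from_euler('z',B['psi'])*R.from_euler('y',-np.radians(27))).as_matrix()
    return M,M@B['o']
def w(p): M,o=binT(); return M@np.array(p)+o
def delta(p,Rt):
    T=toolT(); Rt=np.asarray(Rt); d=T[:3,:3].T@(np.array(p)-T[:3,3])/.1
    r=R.from_matrix(T[:3,:3].T@Rt).as_rotvec()/np.pi
    n=max(np.linalg.norm(d)*100/62.5,np.linalg.norm(r)*180/10.7)
    print('delta',d.round(4),r.round(4),'rows>=',n.round(1))
def Rbin(flip=False):
    M,_=binT(); Q=M[:,[1,0,2]]*[1,1,-1]
    return Q@np.diag([-1,-1,1]) if flip else Q
E
python3 - <<'E'
from rim import *
print(robot.read_camera('wrist')['hand_eye'].round(3))
print('bin origin',w([0,0,0]),'handle',w([7.25e-3,0,.088]))
p=w([0,0,.092+.20]);print(p);delta(p,Rbin());delta(p,Rbin(True))
E
```

```text
[[ 0.001  0.951  0.311  0.084]
 [ 1.    -0.001  0.     0.001]
 [ 0.     0.311 -0.951 -0.157]
 [ 0.     0.     0.     1.   ]]
bin origin [0.60073323 0.17813115 0.07767749] handle [0.56730795 0.18023409 0.1593775 ]
[0.46842959 0.18645499 0.3378514 ]
delta [-4.1252 -2.3495 -1.1142] [-0.1248 -0.1046  0.4368] rows>= 7.8
delta [-4.1252 -2.3495 -1.1142] [ 0.1096 -0.1307 -0.5429] rows>= 9.6
```

move_arm:
  motion:
    - [-1,-0.57,-0.27,-0.1248,-0.1046,0.4368]
    - [-1,-0.57,-0.27,-0.1248,-0.1046,0.4368]
    - [-1,-0.57,-0.27,-0.1248,-0.1046,0.4368]
    - [-1,-0.57,-0.27,-0.1248,-0.1046,0.4368]
    - [-1,-0.57,-0.27,-0.1248,-0.1046,0.4368]
    - [-1,-0.57,-0.27,-0.1248,-0.1046,0.4368]
    - [-1,-0.57,-0.27,-0.1248,-0.1046,0.4368]
    - [-1,-0.57,-0.27,-0.1248,-0.1046,0.4368]

```text
time: 1.15
tool_pos: [0.2054, 0.4319, 0.2536]
tool_rot: [2.669, -0.002, 1.503]
contact_force: [0.1, -0.1, -0.3]
opening: 0.0913
grip_force: 0.0
```

Run:
```python
from rim import *
p=w([0,0,.092+.20]);delta(p,Rbin());print(robot.observe()['qpos'])
```

```text
delta [-2.2703  2.8698  0.5158] [ 0.0005  0.     -0.0016] rows>= 5.9
[ 1.26136841  0.20332153  1.7413508  -0.51081888  1.1278305   1.53607204]
```

move_arm:
  motion:
    - [-0.378,0.478,0.086,0,0,0]
    - [-0.757,0.957,0.172,0,0,0]

```text
time: 1.4
tool_pos: [0.2939, 0.3505, 0.2815]
tool_rot: [2.67, 0.0, 1.512]
contact_force: [1.1, 0.1, 1.3]
opening: 0.0918
grip_force: 0.0
```

move_arm:
  motion:
    - [-0.378,0.478,0.086,0,0,0]
    - [-0.757,0.957,0.172,0,0,0]

```text
time: 1.65
tool_pos: [0.3828, 0.2679, 0.3103]
tool_rot: [2.67, -0.001, 1.509]
contact_force: [0.5, 0.8, -0.0]
opening: 0.0918
grip_force: 0.0
```

move_arm:
  motion:
    - [-0.378,0.478,0.086,0,0,0]
    - [-0.757,0.957,0.172,0,0,0]
    - [-0.757,0.957,0.172,0,0,0]
    - [-0.757,0.957,0.172,0,0,0]

```text
time: 2.15
tool_pos: [0.4695, 0.1877, 0.3372]
tool_rot: [2.672, -0.001, 1.507]
contact_force: [1.1, 0.3, -0.3]
opening: 0.0915
grip_force: 0.0
```

```bash
cat > look.py <<'E'
from rim import *
import sys
def look(n):
    c=snap('wrist'); save(c,n+'.png'); P=cloud(c); np.savez(n+'.npz',P=P,I=c['image'],T=c['T']); return c,P
E
python3 - <<'E'
from look import *
p=w([0,0,.092+.20]);delta(p,Rbin());print(robot.observe()['qpos'])
c,P=look('w1'); p=P.reshape(-1,3);p=p[p[:,2]>.015]
psi,zr,M,q=fit(p,B['psi'],-.1059)
print(np.degrees(psi),zr,len(q))
for i,a in((1,np.arange(.1,.5,.003)),(0,np.arange(.4,.8,.003))):
    h,e=np.histogram(q[:,i],a); print([(round(float(x),3),int(b)) for x,b in zip(e,h)if b>80])
E
```

```text
delta [-0.0129 -0.0062 -0.0104] [-0.0004 -0.0001 -0.0005] rows>= 0.0
[ 0.3407854   0.01172672  1.72419581 -0.21542891  0.97938551  0.48662818]
-3.6141535588136624 -0.10726950744127384 5946
[(0.136, 273), (0.139, 299), (0.142, 299), (0.145, 285), (0.286, 291), (0.289, 465), (0.292, 399), (0.295, 443), (0.298, 480), (0.301, 439), (0.304, 249), (0.4, 327)]
[(0.463, 114), (0.466, 174), (0.469, 96), (0.472, 138), (0.475, 125), (0.478, 133), (0.481, 116), (0.562, 125), (0.565, 191), (0.568, 169), (0.571, 112), (0.649, 431), (0.652, 558)]
```

View pics/w1.png

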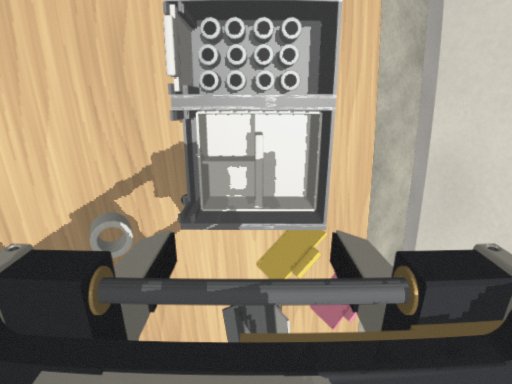

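```bash
cat > m.py <<'E'
from look import *
def meas(n,psi,zr):
    d=np.load(n+'.npz');P=d['P'];I=d['I'].astype(int)
    M=(R.from_euler('z',psi)*R.from_euler('y',-np.radians(27))).as_matrix();q=P@M
    r=abs(q[...,2]-zr)<.003
    def rng(m,i): 
        v=q[m][:,i]; return np.percentile(v,[1,5,50,95,99]).round(4),len(v)
    x,y=q[...,0],q[...,1]
    print('left wall y',rng(r&(x>.5)&(x<.63)&(y<.17),1)); print('mid wall y',rng(r&(x>.5)&(x<.63)&(y>.26)&(y<.33),1))
    print('rear x',rng(r&(x>.63)&(y>.16)&(y<.27),0)); print('left wall x',rng(r&(y<.145),0));print('mid wall x',rng(r&(y>.284)&(y<.3),0))
    h=(abs(q[...,2]-zr+.004)<.003)&(y>.16)&(y<.27)&(x>.54)&(x<.59); print('handle x,y,z',rng(h,0),rng(h,1),rng(h,2))
    if h.sum()>50: print(np.degrees(np.polyfit(y[h],x[h],1)[0]))
    t=(abs(q[...,2]-zr+.038)<.004)&(y>.14)&(y<.29); print('trayrim',rng(t,0),rng(t,1))
    for s,nm in((r&(x>.5)&(x<.63)&(y<.147),'left'),(r&(x>.5)&(x<.63)&(y>.286)&(y<.304),'mid')):
        print(nm,'angle',np.degrees(np.polyfit(x[s],y[s],1)[0]))
    f=(y>.16)&(y<.27)&(x>.455)&(x<.5); hh,e=np.histogram(q[f][:,2]-zr,np.arange(-.1,.01,.004));print(list(zip(e.round(3).tolist(),hh.tolist())))
E
python3 -c "
from m import *
meas('w1',np.radians(-3.61),-.1073)"
```

```text
left wall y (array([0.1368, 0.1372, 0.1417, 0.1458, 0.1462]), 750)
mid wall y (array([0.2871, 0.2882, 0.2961, 0.3049, 0.3051]), 1890)
rear x (array([0.6505, 0.6508, 0.6526, 0.6547, 0.655 ]), 343)
left wall x (array([0.204 , 0.2078, 0.5387, 0.6428, 0.6524]), 1072)
mid wall x (array([0.4664, 0.4741, 0.5624, 0.6467, 0.6537]), 1949)
handle x,y,z (array([0.5637, 0.5638, 0.5677, 0.5724, 0.5727]), 522) (array([0.1759, 0.1801, 0.2188, 0.2555, 0.2586]), 522) (array([-0.1133, -0.1125, -0.111 , -0.1098, -0.1091]), 522)
-0.1924111964428641
trayrim (array([0.2742, 0.2768, 0.488 , 0.6479, 0.6511]), 3371) (array([0.1437, 0.1456, 0.2138, 0.2843, 0.287 ]), 3371)
left angle -0.12763993582930847
mid angle -0.2576026205011824
[(-0.1, 0), (-0.096, 0), (-0.092, 111), (-0.088, 519), (-0.084, 181), (-0.08, 80), (-0.076, 102), (-0.072, 96), (-0.068, 92), (-0.064, 98), (-0.06, 95), (-0.056, 165), (-0.052, 223), (-0.048, 68), (-0.044, 66), (-0.04, 208), (-0.036, 2), (-0.032, 0), (-0.028, 0), (-0.024, 0), (-0.02, 0), (-0.016, 0), (-0.012, 0), (-0.008, 0), (-0.004, 0), (0.0, 0), (0.004, 0)]
```

```bash
python3 - <<'E'
from rim import *
f=lambda a:(R.from_euler('z',a)*R.from_euler('y',-np.radians(27))).as_matrix()
a,b=np.radians(-3.61),np.radians(-3.7)
o=f(b).T@f(a)@np.array([.5598,.2168,-.1073-.092]);print(o)
import json;json.dump(dict(psi=b,o=o.tolist()),open('bin.json','w'))
E
python3 - <<'E'
from rim import *
print(w([0,0,0]));delta(w([.008,0,.115]),Rbin())
E
```

```text
[ 0.55949592  0.21772535 -0.19914506]
[0.60174726 0.17926687 0.07656628]
delta [-0.0099  0.0836  1.7755] [-0.0004 -0.0007  0.0006] rows>= 2.8
```

move_arm:
  motion:
    - [0,0.04,0.5,0,0,0.0006]
    - [0,0.084,0.95,0,0,0.0006]
  fingers: 0.3

```text
time: 2.45
tool_pos: [0.5198, 0.1869, 0.2561]
tool_rot: [2.67, -0.002, 1.51]
contact_force: [0.5, -0.5, -0.7]
opening: 0.0766
grip_force: 0.0
```

move_arm:
  motion:
    - [0,0,0.5,0,0,0]
    - [0,0,0.82,0,0,0]
    - [0,0,0.82,0,0,0]
    - [0,0,0.82,0,0,0]

```text
time: 2.95
tool_pos: [0.5573, 0.184, 0.1851]
tool_rot: [2.669, -0.002, 1.509]
contact_force: [-0.2, -0.7, 0.4]
opening: 0.0597
grip_force: 0.0
```

Run:
```python
from look import *
delta(w([.008,0,.058]),Rbin())
c,P=look('w2')
M,o=binT();q=(P-o)@M
for n,m in (('handle',(abs(q[...,2]-.088)<.004)&(abs(q[...,1])<.06)&(abs(q[...,0]-.007)<.02)),('midrim',(abs(q[...,2]-.092)<.004)&(abs(q[...,1]-.08)<.02)),('rear',(abs(q[...,2]-.092)<.004)&(abs(q[...,1])<.06)&(abs(q[...,0]-.09)<.02))):
    if m.sum()>5: print(n,m.sum(),np.percentile(q[m],[1,50,99],axis=0).round(4).tolist())
```

```text
delta [-0.0201 -0.0156  0.5898] [ 0.0004 -0.001   0.0003] rows>= 0.9
handle 1611 [[0.0029, -0.0366, 0.0859], [0.0078, 0.0056, 0.0883], [0.0127, 0.0415, 0.0898]]
midrim 11021 [[-0.0952, 0.0625, 0.0892], [-0.0032, 0.0802, 0.0924], [0.0943, 0.0982, 0.094]]
rear 955 [[0.0907, -0.0126, 0.0881], [0.0923, 0.0254, 0.0922], [0.0956, 0.0594, 0.0939]]
```

View pics/w2.png

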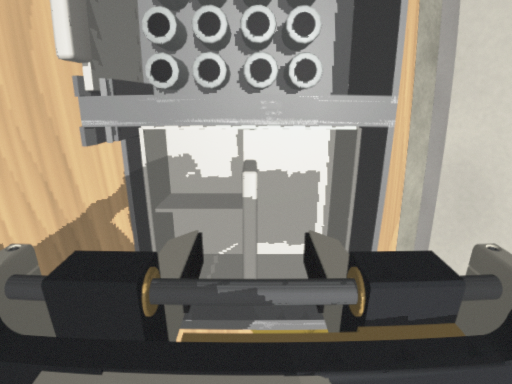

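move_arm:
  motion:
    - [-0.02,-0.016,0.3,0,0,0]
    - [-0.02,-0.016,0.59,0,0,0]
    - [-0.02,-0.016,0.59,0,0,0]

```text
time: 3.38
tool_pos: [0.5825, 0.1791, 0.1305]
tool_rot: [2.671, -0.002, 1.507]
contact_force: [-0.7, -0.1, 0.4]
opening: 0.0599
grip_force: 0.0
```

move_arm:
  motion:
    - [0,0,0,0,0,0]
    - [0,0,0,0,0,0]
    - [0,0,0,0,0,0]
    - [0,0,0,0,0,0]
    - [0,0,0,0,0,0]
    - [0,0,0,0,0,0]
  fingers: -1
  newtons: 40

```text
time: 4.12
tool_pos: [0.5829, 0.179, 0.1307]
tool_rot: [2.67, -0.002, 1.506]
contact_force: [-1.0, -0.7, 1.3]
opening: 0.0097
grip_force: 40.0
```

move_arm:
  motion:
    - [0,0,-0.1,0,0,0]
    - [0,0,-0.3,0,0,0]
    - [0,0,-0.6,0,0,0]
    - [0,0,-1,0,0,0]

```text
time: 4.62
tool_pos: [0.5365, 0.1815, 0.22]
tool_rot: [2.672, -0.001, 1.506]
contact_force: [0.7, -0.3, -1.6]
opening: 0.0099
grip_force: 40.0
```

move_arm:
  motion:
    - [0,0,-0.4,0,0,0]
    - [0,0,-0.4,0,0,0]
    - [0,0,-0.4,0,0,0]

```text
time: 5.0
tool_pos: [0.5191, 0.1827, 0.2546]
tool_rot: [2.671, -0.002, 1.506]
contact_force: [-0.2, 0.3, -1.6]
opening: 0.0097
grip_force: 40.0
```

Run:
```python
from look import *
M,o=binT();s=robot.observe();print('tcp in bin',M.T@(s['tool_pos']-o),s['qpos'][5],s['contact_force'])
c=snap('side');save(c,'s1.png')
```

```text
tcp in bin [ 0.00714036 -0.00191812  0.19617135] 0.4866763785644302 [-0.20925052  0.27469586 -1.62643509]
```

View pics/s1.png

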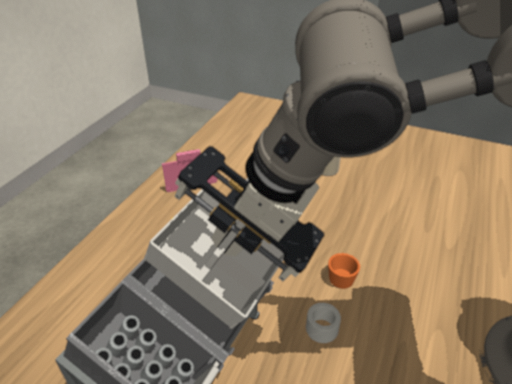

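move_arm:
  motion:
    - [0,0,0,0,0,-0.055]
    - [0,0,0,0,0,-0.11]
    - [0,0,0,0,0,-0.165]
    - [0,0,0,0,0,-0.22]
    - [0,0,0,0,0,-0.275]
    - [0,0,0,0,0,-0.33]
    - [0,0,0,0,0,-0.385]
    - [0,0,0,0,0,-0.44]
    - [0,0,0,0,0,-0.495]
    - [0,0,0,0,0,-0.5]

```text
time: 6.3
tool_pos: [0.5193, 0.1825, 0.2536]
tool_rot: [3.14, 0.468, 3.075]
contact_force: [0.1, 0.3, -1.4]
opening: 0.0095
grip_force: 40.0
```

move_arm:
  motion:
    - [0,0,0,0,0,-0.055]
    - [0,0,0,0,0,-0.11]
    - [0,0,0,0,0,-0.165]
    - [0,0,0,0,0,-0.22]
    - [0,0,0,0,0,-0.275]
    - [0,0,0,0,0,-0.33]
    - [0,0,0,0,0,-0.385]
    - [0,0,0,0,0,-0.44]
    - [0,0,0,0,0,-0.495]
    - [0,0,0,0,0,-0.5]
    - [0,0,0,0,0,-0.5]

```text
time: 7.68
tool_pos: [0.5195, 0.1827, 0.2549]
tool_rot: [-2.671, 0.004, -1.639]
contact_force: [0.4, 0.3, -2.4]
opening: 0.01
grip_force: 40.0
```

Run:
```python
from look import *
M,o=binT();print('grasp tcp in bin',M.T@(np.array([.5829,.179,.1307])-o),M.T@(np.array([.5825,.1791,.1305])-o))
s=robot.observe();print('tcp in bin',M.T@(s['tool_pos']-o),s['qpos'])
delta(w([.00725,-.0015,.150]),Rbin(True))
c,P=look('w3');q=(P-o)@M
m=(abs(q[...,0]-.01)<.03)&(abs(q[...,1])<.06)&(q[...,2]>.19); print(m.sum(),np.percentile(q[m],[1,50,99],axis=0).round(4).tolist() if m.sum()>9 else '')
m=(abs(q[...,2]-.092)<.004)&(abs(q[...,1])<.1)&(abs(q[...,0])<.1);print('rim',m.sum(),np.percentile(q[m],[1,50,99],axis=0).round(4).tolist())
```

```text
grasp tcp in bin [ 0.00783351 -0.00148257  0.05676432] [ 0.0073813  -0.00140859  0.05677027]
tcp in bin [ 0.00759226 -0.00186395  0.19625545] [ 0.28942389  0.15779933  1.79428447 -0.22874358  0.75705531 -2.65061852]
delta [-0.0029  0.0031  0.4626] [ 0.0002  0.0005 -0.0017] rows>= 0.7
31893 [[-0.0193, -0.0439, 0.1988], [0.0095, -0.0273, 0.2846], [0.0393, 0.0215, 0.3056]]
rim 2693 [[-0.0947, -0.0805, 0.0899], [-0.0027, -0.0755, 0.0925], [0.0939, -0.0632, 0.0942]]
```

View pics/w3.png

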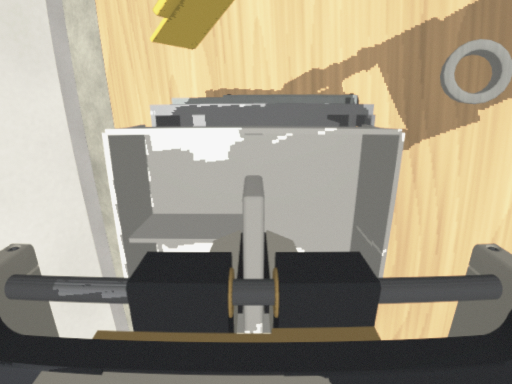

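Run:
```python
from look import *
M,o=binT();d=np.load('w3.npz');q=(d['P']-o)@M
m=(abs(q[...,2]-.193)<.004)&(abs(q[...,1])<.1)&(abs(q[...,0])<.12)
x,y=q[m][:,0],q[m][:,1]
print(m.sum(),np.percentile(q[m],[.5,2,50,98,99.5],axis=0).round(4).tolist())
k=(y<-.066)&(abs(x)<.06);print('far wall',np.percentile(y[k],[2,50,98]),np.degrees(np.polyfit(x[k],y[k],1)[0]))
for s in (x>.07,x<-.055):
    k=s&(y<-.01)&(y>-.06);print('side',k.sum(),np.percentile(x[k],[2,50,98]),np.degrees(np.polyfit(y[k],x[k],1)[0]),np.median(q[m][k][:,2]))
h=(q[...,2]>.218)&(q[...,2]<.235)&(abs(q[...,0]-.007)<.012)&(q[...,1]<-.02);print('handle',h.sum(),np.percentile(q[h],[1,50,99],axis=0).round(4).tolist())
```

```text
5511 [[-0.0736, -0.0704, 0.1891], [-0.073, -0.0703, 0.1892], [0.0075, -0.0551, 0.1933], [0.0884, 0.0211, 0.1951], [0.0889, 0.064, 0.1958]]
far wall [-0.07029928 -0.06888401 -0.0669377 ] -0.24232939214807855
side 782 [0.08495685 0.08612043 0.08884048] 0.021726014487619752 0.1932688248734396
side 795 [-0.07365248 -0.07090608 -0.06969568] 0.327308870412361 0.19341655679439948
handle 1201 [[0.0026, -0.0442, 0.219], [0.0076, -0.0338, 0.2276], [0.0124, -0.0203, 0.2291]]
```

move_arm:
  motion:
    - [-0.018,0.003,0.3,0,0,0]
    - [-0.018,0.003,0.6,0,0,0]
    - [-0.018,0.003,0.9,0,0,0]
    - [-0.018,0.003,0.9,0,0,0]

```text
time: 8.22
tool_pos: [0.5594, 0.1817, 0.1728]
tool_rot: [-2.675, 0.001, -1.638]
contact_force: [-1.0, -0.7, -2.1]
opening: 0.0093
grip_force: 40.0
```

move_arm:
  motion:
    - [0,0,0.12,0,0,0]
    - [0,0,0.24,0,0,0]
    - [0,0,0.36,0,0,0]
    - [0,0,0.46,0,0,0]
    - [0,0,0.46,0,0,0]

```text
time: 8.85
tool_pos: [0.5809, 0.1807, 0.1331]
tool_rot: [-2.672, 0.002, -1.636]
contact_force: [0.2, 0.4, -1.6]
opening: 0.0097
grip_force: 40.0
```

Run:
```python
from look import *
M,o=binT();s=robot.observe();print('tcp in bin',M.T@(s['tool_pos']-o),M.T@s['contact_force'])
```

```text
tcp in bin [7.03203033e-03 9.45136953e-05 5.98839419e-02] [-0.61879483  0.4203754  -1.53570219]
```

move_arm:
  motion:
    - [0,0,0.015,0,0,0]
    - [0,0,0.03,0,0,0]
    - [0,0,0.03,0,0,0]

```text
time: 9.22
tool_pos: [0.5824, 0.1809, 0.1316]
tool_rot: [-2.67, 0.002, -1.635]
contact_force: [-0.1, -0.2, -2.0]
opening: 0.0097
grip_force: 40.0
```

move_arm:
  motion:
    - [0,0,0,0,0,0]
    - [0,0,0,0,0,0]
    - [0,0,0,0,0,0]
    - [0,0,0,0,0,0]
    - [0,0,0,0,0,0]
    - [0,0,0,0,0,0]
  fingers: 0.3

```text
time: 9.98
tool_pos: [0.5824, 0.1808, 0.1315]
tool_rot: [-2.67, 0.002, -1.635]
contact_force: [-0.2, 0.2, -0.7]
opening: 0.059
grip_force: 0.0
```

move_arm:
  motion:
    - [0,0,-0.3,0,0,0]
    - [0,0,-0.6,0,0,0]
    - [0,0,-1,0,0,0]
    - [0,0,-1,0,0,0]
    - [0,0,-1,0,0,0]

```text
time: 10.6
tool_pos: [0.5369, 0.1835, 0.2201]
tool_rot: [-2.671, 0.002, -1.635]
contact_force: [0.5, -0.3, -0.4]
opening: 0.0599
grip_force: 0.0
```

Run:
```python
from look import *
c,P=look('w4');M,o=binT();q=(P-o)@M
for n,m in (('handle',(abs(q[...,2]-.088)<.006)&(abs(q[...,1])<.06)&(abs(q[...,0]-.007)<.02)),('leftrim',(abs(q[...,2]-.092)<.004)&(abs(q[...,1]+.08)<.02)&(abs(q[...,0])<.1)),('trayrim',(abs(q[...,2]-.054)<.004)&(abs(q[...,1])<.07)&(abs(q[...,0])<.09)),('und.floor',(abs(q[...,2]-.007)<.008)&(abs(q[...,0]+.04)<.025)&(abs(q[...,1]+.03)<.025)),('tworoom floor',(abs(q[...,2]-.007)<.008)&(abs(q[...,0]-.05)<.015)&(abs(q[...,1]+.035)<.02))):
    if m.sum()>5: print(n,m.sum(),np.percentile(q[m],[1,50,99],axis=0).round(4).tolist())
```

```text
handle 1205 [[0.0024, -0.0415, 0.0857], [0.0075, -0.0042, 0.0883], [0.0121, 0.0404, 0.0899]]
leftrim 3914 [[-0.0953, -0.0804, 0.0896], [-0.0018, -0.0753, 0.0925], [0.0941, -0.0615, 0.0941]]
trayrim 2751 [[-0.0741, -0.0678, 0.0501], [0.0066, -0.0321, 0.0541], [0.0888, 0.0692, 0.0561]]
und.floor 2302 [[-0.0645, -0.0542, 0.0058], [-0.0401, -0.0308, 0.0075], [-0.0156, -0.0054, 0.0092]]
tworoom floor 1118 [[0.0353, -0.0542, 0.0058], [0.05, -0.035, 0.0074], [0.0648, -0.0153, 0.009]]
```

View pics/w4.png

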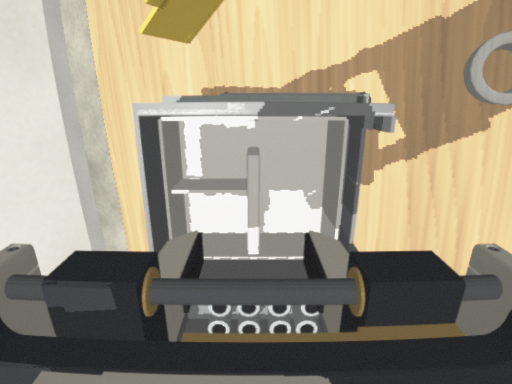

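move_arm:
  motion:
    - [0,0,-0.3,0,0,0.05]
    - [0,0,-0.6,0,0,0.1]
    - [0,0,-0.9,0,0,0.15]
    - [0,0,-1,0,0,0.2]
    - [0,0,-1,0,0,0.25]
    - [0,0,-1,0,0,0.3]
    - [0,0,-1,0,0,0.35]
    - [0,0,-1,0,0,0.4]
    - [0,0,-1,0,0,0.45]
    - [0,0,-1,0,0,0.5]
    - [0,0,-1,0,0,0.5]
  fingers: 0

```text
time: 12.02
tool_pos: [0.4918, 0.1861, 0.3082]
tool_rot: [3.141, 0.469, 3.078]
contact_force: [-0.3, 0.4, 0.2]
opening: 0.0459
grip_force: 0.0
```

```bash
cat >> rim.py <<'E'
def Rdown(a): # tool down, tool y along world direction at angle a
    y=np.array([np.cos(a),np.sin(a),0]);z=np.array([0,0,-1.]);return np.stack([np.cross(y,z),y,z],1)
E
python3 - <<'E'
from rim import *
print(robot.observe()['qpos']);delta([.649,-.2145,.25],Rdown(np.radians(3)))
E
```

```text
[ 0.31812343  0.0679563   1.7445762  -0.21607168  0.90072155 -1.09127885]
delta [-1.3645 -3.8983  1.342 ] [0.1086 0.1217 0.4539] rows>= 8.1
```

move_arm:
  motion:
    - [-0.34,-0.97,0.335,0.1086,0.1217,0.4539]
    - [-0.34,-0.97,0.335,0.1086,0.1217,0.4539]
    - [-0.34,-0.97,0.335,0.1086,0.1217,0.4539]
    - [-0.34,-0.97,0.335,0.1086,0.1217,0.4539]
    - [-0.34,-0.97,0.335,0.1086,0.1217,0.4539]
    - [-0.34,-0.97,0.335,0.1086,0.1217,0.4539]
    - [-0.34,-0.97,0.335,0.1086,0.1217,0.4539]
    - [-0.34,-0.97,0.335,0.1086,0.1217,0.4539]
    - [-0.34,-0.97,0.335,0.1086,0.1217,0.4539]

```text
time: 13.15
tool_pos: [0.5315, 0.0859, 0.2938]
tool_rot: [3.141, -0.001, 1.624]
contact_force: [0.1, -0.0, 0.6]
opening: 0.0459
grip_force: 0.0
```

Run:
```python
from rim import *
print(robot.observe()['qpos']);delta([.649,-.2145,.25],Rdown(np.radians(3)))
```

```text
[ 1.71649057e-02  3.23917634e-01  1.36487475e+00  1.06821335e-03
  1.45199504e+00 -3.65690976e-02]
delta [-3.0628  1.0124  0.436 ] [ 0.0003 -0.0003  0.0004] rows>= 5.2
```

move_arm:
  motion:
    - [-0.5,0.17,0.07,0,0,0]
    - [-1,0.337,0.145,0,0,0]

```text
time: 13.4
tool_pos: [0.5701, -0.0121, 0.2802]
tool_rot: [3.138, -0.0, 1.63]
contact_force: [0.5, 0.2, -0.8]
opening: 0.046
grip_force: 0.0
```

move_arm:
  motion:
    - [-0.5,0.17,0.07,0,0,0]
    - [-1,0.337,0.145,0,0,0]

```text
time: 13.65
tool_pos: [0.6089, -0.111, 0.2654]
tool_rot: [3.139, -0.0, 1.628]
contact_force: [0.5, 0.9, 0.4]
opening: 0.0455
grip_force: 0.0
```

move_arm:
  motion:
    - [-0.5,0.17,0.07,0,0,0]
    - [-1,0.337,0.145,0,0,0]
    - [-1,0.337,0.145,0,0,0]
    - [-1,0.337,0.145,0,0,0]

```text
time: 14.15
tool_pos: [0.6472, -0.2071, 0.2509]
tool_rot: [3.14, -0.002, 1.625]
contact_force: [0.7, -0.1, 0.5]
opening: 0.0462
grip_force: 0.0
```

Run:
```python
from look import *
print(robot.observe()['qpos']);c,P=look('w5')
for lo,hi in((.108,.124),(.085,.1),(.045,.055)):
  m=(abs(P[...,2]-(lo+hi)/2)<(hi-lo)/2)&(P[...,0]>.615)&(P[...,0]<.69)&(P[...,1]>-.31)&(P[...,1]<-.12)
  p=P[m]
  if len(p)>20: print(lo,len(p),np.percentile(p,[1,50,99],axis=0).round(4).tolist(),'yaw',-np.degrees(np.polyfit(p[:,1],p[:,0],1)[0]),cv2.minAreaRect((p[:,:2]*1000).astype(np.float32)))
```

```text
[-0.42345292  0.62866186  0.98657555  0.00228523  1.52547711 -0.47801236]
0.108 553 [[0.6454, -0.2429, 0.1096], [0.6511, -0.2122, 0.1148], [0.657, -0.1845, 0.1162]] yaw 2.9454343587669256 ((651.356689453125, -214.02252197265625), (9.49257755279541, 59.435577392578125), 3.0682477951049805)
0.085 296 [[0.6461, -0.2809, 0.0911], [0.6506, -0.177, 0.093], [0.656, -0.147, 0.0984]] yaw 2.592658867971308 ((650.4003295898438, -214.41580200195312), (9.358445167541504, 135.4484405517578), 1.2835968732833862)
0.045 288 [[0.6428, -0.2825, 0.0472], [0.6475, -0.183, 0.0489], [0.6602, -0.1451, 0.0507]] yaw 1.0952531244806514 ((651.2056274414062, -214.19236755371094), (12.938404083251953, 138.98703002929688), 2.287191390991211)
```

View pics/w5.png

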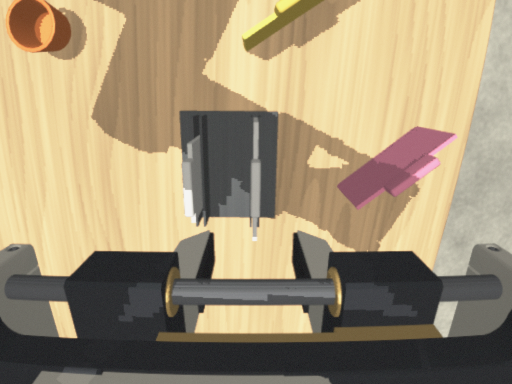

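Run:
```python
from rim import *
delta([.6513,-.214,.088],Rdown(np.radians(3)))
```

```text
delta [-0.0789  0.032   1.6356] [ 0.0008 -0.0004  0.0007] rows>= 2.6
```

move_arm:
  motion:
    - [-0.079,0.032,0.5,0,0,0]
    - [-0.079,0.032,1,0,0,0]
    - [-0.079,0.032,1,0,0,0]

```text
time: 14.58
tool_pos: [0.6491, -0.2128, 0.1481]
tool_rot: [-3.137, -0.005, 1.625]
contact_force: [-0.4, -0.9, -0.1]
opening: 0.0457
grip_force: 0.0
```

move_arm:
  motion:
    - [0,0,0.25,0,0,0]
    - [0,0,0.5,0,0,0]
    - [0,0,0.635,0,0,0]
    - [0,0,0.635,0,0,0]

```text
time: 15.08
tool_pos: [0.6518, -0.2148, 0.0889]
tool_rot: [3.138, -0.001, 1.623]
contact_force: [-0.5, 0.2, 0.8]
opening: 0.0456
grip_force: 0.0
```

Run:
```python
from rim import *
delta([.6513,-.214,.088],Rdown(np.radians(3)))
```

```text
delta [ 0.0084 -0.0044  0.0093] [ 0.001  -0.0003  0.    ] rows>= 0.0
```

move_arm:
  motion:
    - [0,0,0,0,0,0]
    - [0,0,0,0,0,0]
    - [0,0,0,0,0,0]
    - [0,0,0,0,0,0]
    - [0,0,0,0,0,0]
    - [0,0,0,0,0,0]
  fingers: -1
  newtons: 40

```text
time: 15.82
tool_pos: [0.6512, -0.2153, 0.0881]
tool_rot: [3.139, -0.001, 1.622]
contact_force: [-0.4, 0.3, 3.8]
opening: 0.0096
grip_force: 40.0
```

move_arm:
  motion:
    - [0,0,-0.2,0,0,0]
    - [0,0,-0.5,0,0,0]
    - [0,0,-1,0,0,0]

```text
time: 16.2
tool_pos: [0.6502, -0.2149, 0.1865]
tool_rot: [-3.14, -0.004, 1.622]
contact_force: [0.4, -0.1, -0.4]
opening: 0.0099
grip_force: 40.0
```

move_arm:
  motion:
    - [0,0,-0.5,0,0,0]
    - [0,0,-1,0,0,0]
    - [0,0,-1,0,0,0]

```text
time: 16.58
tool_pos: [0.6525, -0.216, 0.2932]
tool_rot: [3.13, 0.003, 1.622]
contact_force: [-0.0, 1.4, -1.1]
opening: 0.0092
grip_force: 40.0
```

Run:
```python
from look import *
p=w([-.08725,0,.004+.088+.06]);delta(p,Rbin());print(p,robot.observe()['qpos'])
c,P=look('w6');T=toolT();q=(P-T[:3,3])@T[:3,:3]
m=(abs(q[...,1])<.02)&(q[...,2]>-.035)&(q[...,2]<.09)&(abs(q[...,0])<.09); p=q[m];print(len(p))
m2=m&(q[...,2]<0.0)&(q[...,2]>-.04);print(np.percentile(q[m2],[1,50,99],axis=0).round(4).tolist())
for a in (-.03,-.01,0,.01,.02,.04,.06):
  s=p[(p[:,2]>a)&(p[:,2]<a+.01)]
  if len(s)>9: print(a,len(s),np.percentile(s,[1,50,99],axis=0).round(4).tolist())
```

```text
delta [ 4.1482 -1.7736  1.1747] [-0.1462 -0.0079  0.0365] rows>= 7.5
[0.45530626 0.18873678 0.1723886 ] [-0.43226593  0.62814491  0.87627086  0.00244898  1.6256166  -0.48382966]
3759
[[-0.0553, -0.0181, -0.0334], [0.0113, 0.0017, -0.0244], [0.067, 0.0186, -0.0044]]
-0.03 1279 [[-0.0269, -0.0191, -0.03], [0.0112, 0.0017, -0.0285], [0.0307, 0.019, -0.0202]]
-0.01 994 [[-0.0584, -0.0101, -0.0098], [0.043, 0.0018, -0.0081], [0.0681, 0.0142, -0.0028]]
0 18 [[0.0679, -0.0004, 0.0002], [0.0681, 0.002, 0.0054], [0.0681, 0.0045, 0.0071]]
0.01 17 [[0.0679, -0.0004, 0.0109], [0.068, 0.0018, 0.0123], [0.0682, 0.0041, 0.0184]]
```

View pics/w6.png

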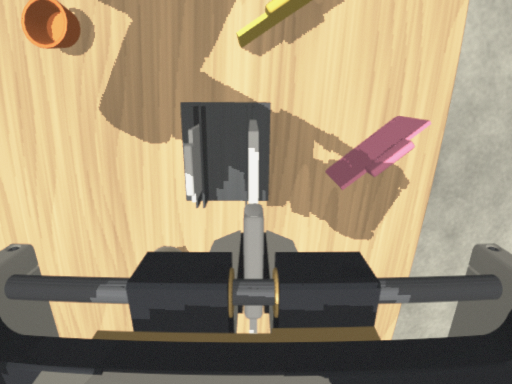

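```bash
cat > bt.py <<'E'
from look import *
def bt(n,he,T=None):
    d=np.load(n+'.npz'); T=d['T']@np.linalg.inv(he); q=(d['P']-T[:3,3])@T[:3,:3]
    m=(abs(q[...,1])<.014)&(abs(q[...,0])<.09)
    a=m&(q[...,2]>-.032)&(q[...,2]<-.025)&(q[...,0]>.01); print('pull top',a.sum(),np.percentile(q[a],[1,50,99],axis=0).round(4).tolist())
    b=m&(q[...,2]>-.012)&(q[...,2]<-.003)&(q[...,0]>.035); print('shoulder',b.sum(),np.percentile(q[b],[1,50,99],axis=0).round(4).tolist(), 'rad dy/dx,dz/dx',np.polyfit(q[b][:,0],q[b][:,1:],1)[0])
    e=m&(q[...,2]>0)&(q[...,2]<.09)&(q[...,0]>.06); print('edge',e.sum(),np.percentile(q[e],[1,50,99],axis=0).round(4).tolist())
E
python3 - <<'E'
from bt import *
c=snap('wrist');bt('w6',c['hand_eye'])
p=w([-.08725,0,.004+.088+.06]);delta(p,Rbin());s=robot.observe();print(s['tool_rot'],s['qvel'].round(3))
E
```

```text
pull top 873 [[0.0101, -0.0088, -0.0312], [0.0194, 0.0013, -0.0267], [0.0307, 0.0105, -0.0251]]
shoulder 636 [[0.0353, -0.0013, -0.0062], [0.0524, 0.0011, -0.0049], [0.0684, 0.0035, -0.0035]] rad dy/dx,dz/dx [-0.00142789 -0.00054397]
edge 83 [[0.0684, -0.0014, 0.0021], [0.0685, 0.0008, 0.0265], [0.0687, 0.0035, 0.0667]]
delta [ 4.1355 -1.7482  1.1525] [-0.149  -0.0092  0.0362] rows>= 7.4
[ 3.13894909e+00 -1.30479650e-03  1.62237648e+00] [-0.001  0.03   0.04  -0.002 -0.002  0.001]
```

Run:
```python
from rim import *
p=w([-.08725,-.001,.204]);print(p);delta(p,Rbin())
```

```text
[0.43168343 0.18926232 0.21872094]
delta [ 4.1535 -1.9826  0.6886] [-0.149  -0.0092  0.0362] rows>= 7.4
```

move_arm:
  motion:
    - [0.28,-0.13,0.02,-0.05,-0.003,0.012]
    - [0.56,-0.27,0.05,-0.1,-0.006,0.024]
    - [0.84,-0.4,0.07,-0.149,-0.0092,0.0362]
    - [0.84,-0.4,0.07,-0.149,-0.0092,0.0362]

```text
time: 17.18
tool_pos: [0.5993, -0.1294, 0.2737]
tool_rot: [2.684, -0.005, 1.507]
contact_force: [0.8, 0.2, -0.6]
opening: 0.0098
grip_force: 40.0
```

Run:
```python
from rim import *
p=w([-.08725,-.001,.204]);delta(p,Rbin())
```

```text
delta [ 3.0702 -1.9334 -0.3208] [-0.0044 -0.0016 -0.0006] rows>= 5.8
```

move_arm:
  motion:
    - [0.38,-0.24,-0.04,0,0,0]
    - [0.768,-0.483,-0.08,0,0,0]

```text
time: 17.42
tool_pos: [0.5648, -0.0538, 0.2649]
tool_rot: [2.673, -0.0, 1.505]
contact_force: [1.0, 0.6, -2.3]
opening: 0.0098
grip_force: 40.0
```

move_arm:
  motion:
    - [0.38,-0.24,-0.04,0,0,0]
    - [0.768,-0.483,-0.08,0,0,0]

```text
time: 17.68
tool_pos: [0.5232, 0.0264, 0.2503]
tool_rot: [2.672, 0.0, 1.506]
contact_force: [-0.6, 0.4, -0.3]
opening: 0.0094
grip_force: 40.0
```

move_arm:
  motion:
    - [0.38,-0.24,-0.04,0,0,0]
    - [0.768,-0.483,-0.08,0,0,0]

```text
time: 17.92
tool_pos: [0.4816, 0.1062, 0.2357]
tool_rot: [2.672, 0.001, 1.505]
contact_force: [-0.4, 0.3, -1.0]
opening: 0.0099
grip_force: 40.0
```

move_arm:
  motion:
    - [0.3,-0.2,-0.03,0,0,0]
    - [0.6,-0.4,-0.06,0,0,0]
    - [0.768,-0.483,-0.08,0,0,0]
    - [0.768,-0.483,-0.08,0,0,0]
    - [0.768,-0.483,-0.08,0,0,0]
    - [0.768,-0.483,-0.08,0,0,0]

```text
time: 18.68
tool_pos: [0.4408, 0.1842, 0.2216]
tool_rot: [2.671, 0.0, 1.505]
contact_force: [0.2, 0.3, -1.4]
opening: 0.0098
grip_force: 40.0
```

Run:
```python
from bt import *
p=w([-.08725,-.001,.204]);delta(p,Rbin());s=robot.observe();print(s['qvel'].round(3),s['qpos'])
c,P=look('w7');bt('w7',c['hand_eye'])
M,o=binT();q=(P-o)@M
m=(abs(q[...,2]-.092)<.005)&(abs(q[...,1]-.08)<.03)&(abs(q[...,0])<.11);print('midrim',m.sum(),np.percentile(q[m],[1,50,99],axis=0).round(4).tolist())
m=(abs(q[...,2]-.092)<.005)&(q[...,1]>.055)&(q[...,1]<.069)&(abs(q[...,0]+.08)<.025);print('ribs',m.sum(),np.histogram(q[m][:,0],np.arange(-.105,-.055,.002)))
m=(abs(q[...,2]-.092)<.005)&(q[...,0]<-.02);  print('y inner edge',[ (x0,np.round(np.percentile(q[...,1][m&(abs(q[...,0]-x0)<.003)&(q[...,1]>.05)&(q[...,1]<.085)],1),4)) for x0 in (-.094,-.0872,-.081,-.06,-.04) if (m&(abs(q[...,0]-x0)<.003)&(q[...,1]>.05)&(q[...,1]<.085)).sum()>3])
```

```text
delta [ 0.044  -0.0968 -0.0166] [-0.0001  0.0004 -0.0004] rows>= 0.2
[ 0.001 -0.006  0.002 -0.001 -0.     0.006] [ 0.36154484  0.06984197  2.00082108 -0.31205627  0.66117513  0.6349724 ]
pull top 897 [[0.0101, -0.0093, -0.0315], [0.0189, 0.0003, -0.0265], [0.0309, 0.01, -0.0251]]
shoulder 637 [[0.0352, -0.0018, -0.0061], [0.0523, 0.0003, -0.0047], [0.0685, 0.003, -0.0033]] rad dy/dx,dz/dx [-0.00058928  0.00495804]
edge 80 [[0.0685, -0.002, 0.0036], [0.0687, 0.0003, 0.0265], [0.0688, 0.0029, 0.0664]]
midrim 5444 [[-0.0956, 0.0558, 0.0879], [-0.0052, 0.0801, 0.0924], [0.0943, 0.1058, 0.0941]]
ribs 127 (array([ 0,  0,  0,  4, 22, 23, 26,  0,  0,  0,  0,  8, 26, 18,  0,  0,  0,
        0,  0,  0,  0,  0,  0,  0]), array([-0.105, -0.103, -0.101, -0.099, -0.097, -0.095, -0.093, -0.091,
       -0.089, -0.087, -0.085, -0.083, -0.081, -0.079, -0.077, -0.075,
       -0.073, -0.071, -0.069, -0.067, -0.065, -0.063, -0.061, -0.059,
       -0.057]))
y inner edge [(-0.094, np.float64(0.0597)), (-0.0872, np.float64(0.0709)), (-0.081, np.float64(0.0616)), (-0.06, np.float64(0.0709)), (-0.04, np.float64(0.071))]
```

View pics/w7.png

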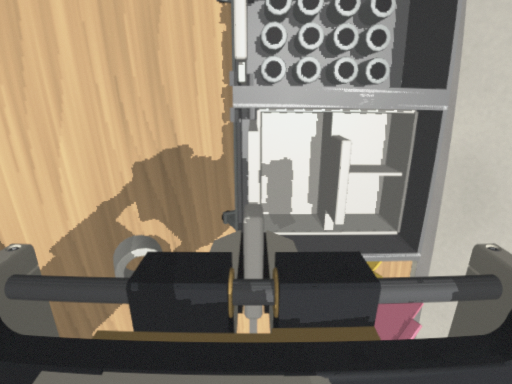

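move_arm:
  motion:
    - [0.044,-0.097,0,0,0,0]
    - [0.044,-0.097,0.12,0,0,0]
    - [0.044,-0.097,0.24,0,0,0]
    - [0.044,-0.097,0.24,0,0,0]
    - [0.044,-0.097,0.24,0,0,0]

```text
time: 19.35
tool_pos: [0.443, 0.189, 0.1958]
tool_rot: [2.671, 0.0, 1.506]
contact_force: [0.9, 0.1, -0.6]
opening: 0.0096
grip_force: 40.0
```

Run:
```python
from bt import *
for i in range(3): delta(w([-.08725,-.001,.178]),Rbin()); c,P=look('w8')
bt('w8',c['hand_eye'])
M,o=binT();q=(P-o)@M
m=(abs(q[...,2]-.092)<.005)&(q[...,1]>.055)&(q[...,1]<.069)&(abs(q[...,0]+.08)<.025);print('ribs',m.sum(),np.histogram(q[m][:,0],np.arange(-.101,-.071,.001)))
T=c['T']@np.linalg.inv(c['hand_eye']);s=(P-T[:3,3])@T[:3,:3]
b=(abs(s[...,1])<.012)&(s[...,2]>-.012)&(s[...,2]<-.003)&(s[...,0]>.035)&(s[...,0]<.07);print('shoulder in bin',np.percentile(q[b],[1,50,99],axis=0).round(4).tolist())
```

```text
delta [-0.005   0.0031  0.0042] [-0.0002  0.0002 -0.0001] rows>= 0.0
delta [-0.0062  0.0022  0.0063] [-0.      0.0001 -0.0001] rows>= 0.0
delta [-0.007   0.0018  0.0077] [ 0.0001  0.     -0.0001] rows>= 0.0
pull top 896 [[0.0101, -0.0093, -0.0316], [0.019, 0.0006, -0.0265], [0.031, 0.0099, -0.0251]]
shoulder 631 [[0.0354, -0.0018, -0.006], [0.0526, 0.0008, -0.0047], [0.0686, 0.003, -0.0032]] rad dy/dx,dz/dx [-0.00087316  0.00276097]
edge 894 [[0.061, -0.0093, 0.0051], [0.0765, 0.002, 0.0863], [0.0893, 0.0136, 0.0888]]
ribs 151 (array([ 0,  0,  0,  0, 12, 25, 13, 13, 15, 13,  0,  0,  0,  0,  0,  0,  0,
        0,  1, 10, 10, 19, 10, 10,  0,  0,  0,  0,  0,  0]), array([-0.101, -0.1  , -0.099, -0.098, -0.097, -0.096, -0.095, -0.094,
       -0.093, -0.092, -0.091, -0.09 , -0.089, -0.088, -0.087, -0.086,
       -0.085, -0.084, -0.083, -0.082, -0.081, -0.08 , -0.079, -0.078,
       -0.077, -0.076, -0.075, -0.074, -0.073, -0.072, -0.071]))
shoulder in bin [[-0.0892, 0.0351, 0.182], [-0.0866, 0.0523, 0.1834], [-0.0845, 0.0683, 0.1848]]
```

move_arm:
  motion:
    - [-0.006,0,0.06,0,0,0]
    - [-0.006,0,0.12,0,0,0]
    - [-0.006,0,0.18,0,0,0]
    - [-0.006,0,0.25,0,0,0]
    - [-0.006,0,0.32,0,0,0]
    - [-0.006,0,0.4,0,0,0]
    - [-0.006,0,0.4,0,0,0]

```text
time: 20.38
tool_pos: [0.4609, 0.1873, 0.1596]
tool_rot: [2.671, 0.001, 1.506]
contact_force: [-1.3, 0.5, -0.5]
opening: 0.0096
grip_force: 40.0
```

Run:
```python
from rim import *
M,o=binT();s=robot.observe();print('tcp in bin',M.T@(s['tool_pos']-o),M.T@s['contact_force'],s['torque']);delta(w([-.08725,-.001,.0865]),Rbin())
```

```text
tcp in bin [-0.08794688 -0.00106848  0.13802786] [-1.44590265  0.36479757  0.12008726] [-0.06346399  0.39213153  0.01255531]
delta [0.001  0.0075 0.5153] [-0.0003  0.0002 -0.    ] rows>= 0.8
```

move_arm:
  motion:
    - [0,0.005,0.08,0,0,0]
    - [0,0.006,0.16,0,0,0]
    - [0,0.006,0.24,0,0,0]
    - [0,0.006,0.32,0,0,0]
    - [0,0.006,0.4,0,0,0]
    - [0,0.006,0.46,0,0,0]
    - [0,0.006,0.49,0,0,0]
    - [0,0.006,0.49,0,0,0]

```text
time: 21.38
tool_pos: [0.4836, 0.1859, 0.1167]
tool_rot: [2.671, 0.0, 1.506]
contact_force: [-0.3, -0.9, -0.5]
opening: 0.0099
grip_force: 40.0
```

Run:
```python
from bt import *
M,o=binT();s=robot.observe();print('tcp in bin',M.T@(s['tool_pos']-o),M.T@s['contact_force'],s['torque'])
c,P=look('w9');q=(P-o)@M;bt('w9',c['hand_eye'])
m=(abs(q[...,0]+.087)<.002)&(q[...,1]>.035)&(q[...,1]<.066)&(abs(q[...,2]-.092)<.015);print('shoulder in bin',np.percentile(q[m],[1,50,99],axis=0).round(4).tolist())
m=(abs(q[...,2]-.092)<.006)&(abs(q[...,1]-.08)<.012)&(abs(q[...,0])<.07);print('rim z',np.percentile(q[m][:,2],[5,50,95]))
```

```text
tcp in bin [-0.08719504 -0.00099936  0.0894911 ] [-0.43311735 -0.96078365 -0.2925259 ] [-0.09746883  0.36124915 -0.02841238]
pull top 880 [[0.0101, -0.0093, -0.0317], [0.0187, 0.0006, -0.0266], [0.0307, 0.01, -0.025]]
shoulder 1510 [[0.0357, -0.0073, -0.0059], [0.0734, 0.0013, -0.0038], [0.0892, 0.0135, -0.003]] rad dy/dx,dz/dx [0.08095412 0.03038441]
edge 328 [[0.0602, -0.0123, 0.0001], [0.0676, -0.0033, 0.0073], [0.0888, 0.0136, 0.0847]]
shoulder in bin [[-0.089, 0.0355, 0.0925], [-0.0869, 0.0512, 0.0941], [-0.0853, 0.0656, 0.0955]]
rim z [0.09138053 0.09243892 0.09349127]
```

move_arm:
  motion:
    - [0,0,0.01,0,0,0]
    - [0,0,0.02,0,0,0]
    - [0,0,0.025,0,0,0]
    - [0,0,0.025,0,0,0]

```text
time: 21.92
tool_pos: [0.4847, 0.1859, 0.1153]
tool_rot: [2.67, 0.0, 1.506]
contact_force: [-4.7, -0.3, 6.4]
opening: 0.0094
grip_force: 40.0
```

move_arm:
  motion:
    - [0,0,0.01,0,0,0]
    - [0,0,0.01,0,0,0]
    - [0,0,0.01,0,0,0]

```text
time: 22.3
tool_pos: [0.4849, 0.1859, 0.1153]
tool_rot: [2.669, 0.0, 1.506]
contact_force: [-12.0, -1.9, 18.1]
opening: 0.0099
grip_force: 40.0
```

Run:
```python
from bt import *
M,o=binT();s=robot.observe();print('tcp in bin',M.T@(s['tool_pos']-o),M.T@s['contact_force'],s['torque'])
```

```text
tcp in bin [-0.08668319 -0.00094703  0.08767358] [-2.391977   -2.63264719 21.52541748] [-0.3308019   0.9874093  -0.12984413]
```

move_arm:
  motion:
    - [0,0,-0.005,0,0,0]
    - [0,0,-0.01,0,0,0]
    - [0,0,-0.01,0,0,0]
    - [0,0,-0.01,0,0,0]
    - [0,0,-0.01,0,0,0]
    - [0,0,-0.01,0,0,0]
  fingers: 0

```text
time: 23.05
tool_pos: [0.4847, 0.1859, 0.1146]
tool_rot: [2.671, 0.0, 1.506]
contact_force: [0.8, -0.3, -0.3]
opening: 0.0457
grip_force: 0.0
```

move_arm:
  motion:
    - [0,0,-0.3,0,0,0]
    - [0,0,-0.6,0,0,0]
    - [0,0,-1,0,0,0]
    - [0,0,-1,0,0,0]
    - [0,0,-1,0,0,0]
    - [0,0,-1,0,0,0]

```text
time: 23.8
tool_pos: [0.4392, 0.1885, 0.2025]
tool_rot: [2.672, 0.001, 1.506]
contact_force: [0.8, -1.0, -0.4]
opening: 0.0464
grip_force: 0.0
```

Run:
```python
from bt import *
M,o=binT()
c,P=look('w10');q=(P-o)@M
def st(n,m): print(n,m.sum(),np.percentile(q[m],[1,50,99],axis=0).round(4).tolist() if m.sum()>5 else '')
x,y,z=q[...,0],q[...,1],q[...,2]
st('shoulder',(abs(x+.087)<.004)&(y>.035)&(y<.069)&(abs(z-.092)<.012))
st('pull top',(abs(x+.087)<.012)&(abs(y)<.035)&(abs(z-.114)<.004))
st('rim',(abs(z-.092)<.006)&(abs(y-.08)<.012)&(abs(x)<.07))
st('handle',(abs(z-.088)<.006)&(abs(y)<.06)&(abs(x-.007)<.02))
st('und floor',(abs(z-.007)<.01)&(abs(x+.03)<.012)&(abs(y-.03)<.02))
st('rear floor',(abs(z-.007)<.01)&(abs(x-.05)<.012)&(abs(y-.03)<.02))
print(robot.observe()['contact_force'],robot.observe()['opening'])
```

```text
shoulder 246 [[-0.0903, 0.0355, 0.0833], [-0.0882, 0.0523, 0.0924], [-0.0861, 0.068, 0.0938]]
pull top 839 [[-0.0933, -0.0283, 0.1113], [-0.0885, 0.0029, 0.1142], [-0.0835, 0.0298, 0.1157]]
rim 3746 [[-0.0685, 0.0711, 0.0908], [-0.0026, 0.0798, 0.0925], [0.0686, 0.0884, 0.094]]
handle 1056 [[0.0023, -0.0395, 0.0822], [0.0061, 0.0041, 0.0881], [0.0118, 0.042, 0.0899]]
und floor 744 [[-0.0417, 0.011, 0.0058], [-0.0299, 0.0305, 0.0075], [-0.0182, 0.0494, 0.0092]]
rear floor 641 [[0.0384, 0.0104, 0.006], [0.0511, 0.0323, 0.0076], [0.0616, 0.0492, 0.0094]]
[ 0.31963265 -0.52000916  0.15259675] 0.04567253859207139
```

View pics/w10.png

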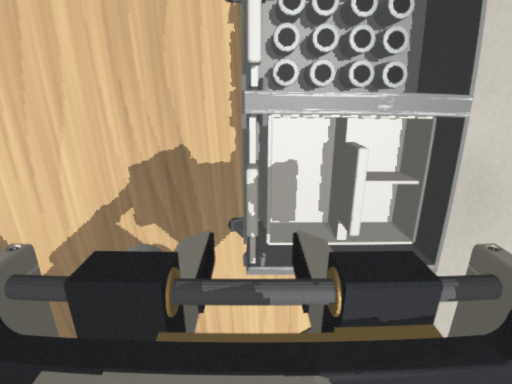

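```bash
python3 -c "
from cell import robot
print(robot.hand_in())"
```

```text
the job is handed in; nothing more can be done
None
```

The tray is turned half round and fully seated with its undivided compartment to the front. The wide board is home with its shoulders level with the rim and released. The job is handed in at about 24 s, but the hand-in call returned no verdict.

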